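# Put the sole-buffing machine into third gear

## Task

Put the shoe-sole buffing machine into third gear: with the fingertips push its gear lever back out of the first slot (far left) to the middle (neutral) line of the H-shaped gate, across to the right-hand side, then forward, away from the robot, fully home into the third slot (the far right one), and leave it there. Only push the lever, never grip it between the fingers, and leave the shoe last, the tin and the hammer where they are.

Things in the scene. Friction and masses are not known exactly. Their poses are not given: they have to be found in the camera images.
- machine: Grey bench-top sole-buffing machine, bolted down. Origin on the table under the centre of the gate; x axis = forward (away from the robot; turned by up to 0.4 rad), y = left, z up. Gearbox 155 x 155 mm with a bare steel gate plate on top. On its left (y 78 to 188 mm) a grey round buffing wheel, 128 mm high; on its right (y -78 to -220 mm) the motor, 132 mm high.
- gate (a point): Centre of the H gate, on the plate's top, 115 mm above the table. Slots, counted by 1 to 4 small dots on the plate: first far left, second near left, third far right, fourth near right; the cross channel (neutral, 24 mm wide) joins them in the middle. Between the columns stand two steel tongues, 27 mm wide, corners rounded 5 mm. The round lever shaft is 14 mm thick.
- lever_across (a joint): Sideways tilt of the gear lever (rad): -0.28 = left column of the gate, +0.28 = right column (grows to the machine's right, -y). It can change much only while lever_forward is within about 0.06 of 0. Starts in the left column (-0.28 to -0.27). No spring: stays where it is left by friction, about 2 to 3 N of push at the grip.
- lever_forward (a joint): Fore-and-aft tilt of the gear lever (rad): 0 = neutral line, +0.30 = forward (far) end of a slot, -0.30 = near end. Starts in the first (far left) slot, anywhere from 0.14 to 0.29. No spring or detent: stays where it is left by friction, about 2 to 3 N of push at the grip.
- grip (a point): Centre of the lever's black pear-shaped hand grip, 34 mm across, 60 mm tall along the lever; bare 14 mm shaft below. The pivot is 35 mm above the machine's origin, 185 mm from this point. With a = lever_across, b = lever_forward it lies in the machine's frame at x = 185 sin b, y = -185 cos b sin a, z = 35 + 185 cos b cos a (mm).
- third_home (a point): Point fixed to the machine where the grip's centre is when the lever is fully home in the third slot.
- last_mid (a point): Middle of the loose wooden shoe last (foot-shaped, 250 x 85 x 110 mm, 45 mm above its underside), a bystander left of the machine.
- tin_mid (a point): Centre of a loose steel tin, 64 mm across and 70 mm tall, a bystander standing between robot and machine.
- hammer_mid (a point): Point low in the loose hammer lying to the right of the machine, a bystander.

How it is judged:
By the outcome, as a careful person would: the job done as asked, in the order asked, and still so for the second after the job is handed in, with the robot touching nothing.
It also fails if it takes over 64 s, if anything falls off the work surface, if the arm or the gripper's body presses on something with over 40 N, if the wrist force passes 120 N, or if a joint passes its speed limit or range.

## Robot

A 6-joint arm with a two-finger parallel gripper is mounted at the origin on the work surface. World frame = base frame: x ahead of the robot, y to its left, z up, the work surface at z = 0. Lengths are in m, angles in rad, forces in N, time in s.
With the tool pointing down it reaches from about 0.35 to 0.975 m from the base axis. Payload 4.9 kg.
Tool frame: the origin (TCP) lies midway between the tips of the shut fingers; the grasp point (between the pads) lies 19 mm behind it; z points along the fingers, y is the direction in which the jaws open and shut (so a half turn about z gives the same grasp; the last joint's range is limited). The gripper opens to 85 mm and grips with 20 to 120 N. Pads are 22 mm wide; open, the fingers measure 114 mm over their backs; the gripper's body (76 mm by 85 mm) begins 54 mm behind the grasp point. The pads swing forward as they close: fully open they stand 13 mm farther back than shut.
Start: joints at [1.058, 0.053, 1.613, -0, 1.476, -0.119], TCP at [0.24, 0.577, 0.231] pointing down, gripper open.
Joint ranges: [-3.01, 3.01], [-1.01, 2.22], [0.06, 2.58], [-1.02, 4.17], [0.09, 2.62], [-3.14, 3.14]. Speed limits (rad/s): [2.57, 2.57, 3.14, 3.14, 3.14, 3.14].

## Interface

Orientations are given as a unit quaternion [w, x, y, z].
In Python, from plant import state, grab_frame, camera_params, job_done, boxes_of gives the robot as it stands.
- The arm moves only by the tool step_arm, never from a script. Its argument "steps" is a list of rows, each a list of 4 numbers: the shift along the tool's x, y, z in mm, then the turn about the tool's z in degrees. A call has 1 to 8 rows; each row shifts and turns the pose as measured when the row begins, along the tool's axes as they then stand; what a row does not reach is not made up. A row lasts 1/10 s, in which the tool goes at most 50 mm and 8.59 degrees, less where a joint would pass 70% of its speed; a pose out of reach is approached as far as the arm can. A call is refused whole if a number of a shift passes 50 or a number of a turn 8.59, either way. A call with a gripper value outside its range is refused whole. "claw" is the opening in per cent of the stroke, from 0 (shut) to 100 (fully open), set as the call begins (left out, the last holds). The fingers move at their own pace and stop on an object; the grip force is fixed at half the most. Time passes only in rows, so rows that do not move let the fingers close. It gives the time, the measured TCP pose, the force and the opening at its end, in the units of the state.
- state(): the state, without advancing time (a new reading comes with each control period).
- grab_frame(name): name is "scene" or "side" or "wrist"; returns (picture, depth): 400x640x3 uint8, red, green, blue; 400x640 float32, m along the optical axis (not along the pixel's ray), 0 where there is no reading.
- camera_params(name): a dict with "mtx" (3x3 intrinsics, pixels), "k1" (the pictures are not rectified: a ray, as slopes to the right and down, at radius r is drawn at 1 + k1 r^2 times it, then the intrinsics apply), "extrinsics" (4x4, takes a point from camera to world coordinates); the wrist camera has in their place "T_tool_cam" (4x4, takes a point from camera to tool coordinates, whose origin is the TCP and whose axes are the flange's). Camera axes: x right, y down, z forward; pixel columns grow to the right and rows downward; lengths in m; the calibration is good to about 2 mm. A picture is of the moment at which its call begins: read the wrist's pose just before it. camera_params takes no time and is no camera call.
- job_done(): hands the job in, once; it reports no verdict.
Trained networks look in the newest picture that a camera, given by its name, has taken for a name from the list of things; names that differ only in an ending like _2 or _b are one class to them, and where a whole thing is asked for, a point or a joint stands for the part that bears it (a point fixed in the world has none). Each returns a list of dicts, best first, with "p" (0 to 1); they miss things now and then, are a little off and sometimes report something else, mostly with a low value. They report only what shows in the picture. A call takes as long as a camera call.
- boxes_of(camera, label): "box" ([left, top, width, height] in pixels, round what is visible of it).
The state is a dict: "time": time; "joint_pos": joint angles; "joint_vel": joint speeds; "joint_efforts": joint torques, N m; "tool_pos": TCP position; "tool_rot": TCP orientation; "contact_force": force on the tool from outside, world axes, zero at the start; "ft_torque": the same for the moment, N m; "gripper_width": opening from 0.0 (shut) to 1.0 (fully open).
Only numpy, scipy, OpenCV 4.12 (cv2) and the standard library are available. Lean on these libraries where they do the work, as an engineer would, in place of code of your own. Each camera call takes 0.05 s, during which the arm holds its last target. There are 200 camera calls.

## Working session

There is one attempt and no reset: what is moved stays moved. The work goes in short steps, Python scripts to look and compute and a tool call to move; the robot and the scene stay as the last step left them, time stands still between calls to the robot, and variables do not carry over. Pictures are saved under pics/ and viewed, about 8 in all and at most 12, crops included, and the job is handed in when it is done.

Besides the shell and the picture viewer there is one more tool, called after "Call:" by a JSON object that holds its "api" and its "payload". step_arm: Moves the arm, as the interface text tells. Its arguments: {"type":"object","properties":{"steps":{"type":"array"},"claw":{"type":"number"}},"required":["steps"]}

```bash
mkdir -p pics; cat > h.py <<'E'
import numpy as np, cv2
from plant import *
from scipy.spatial.transform import Rotation as R
def world(cam,uv,d):
    p=camera_params(cam); K=np.array(p["mtx"]); k=p["k1"]
    uv=np.atleast_2d(uv).astype(float); d=np.atleast_1d(d)
    s=cv2.undistortPoints(uv[:,None],K,np.array([k,0,0,0,0.]))[:,0]
    P=np.c_[s*d[:,None],d]
    if "extrinsics" in p: T=np.array(p["extrinsics"])
    else:
        s0=state();T0=np.eye(4);q=s0["tool_rot"];T0[:3,:3]=R.from_quat([q[1],q[2],q[3],q[0]]).as_matrix();T0[:3,3]=s0["tool_pos"];T=T0@np.array(p["T_tool_cam"])
    return P@T[:3,:3].T+T[:3,3]
def cloud(cam,d):
    v,u=np.mgrid[:400,:640]; return world(cam,np.c_[u.ravel(),v.ravel()],d.ravel()).reshape(400,640,3)
E
python3 - <<'E'
from h import *
s=state();print(s)
for c in("scene","side"):
    im,d=grab_frame(c);cv2.imwrite(f"pics/{c}1.png",im[...,::-1]);np.save(f"{c}1.npy",d)
    X=cloud(c,d)
    print(c,np.array(camera_params(c)["extrinsics"]).round(2).tolist())
    for n in("machine","grip","last_mid","tin_mid","hammer_mid"):
        for b in boxes_of(c,n)[:2]:
            l,t,w,h=map(int,b["box"]);m=X[t+h//2,l+w//2]
            print(n,b,m.round(3))
E
```

```text
{'time': 0.0, 'joint_pos': array([ 1.05797478e+00,  5.33968404e-02,  1.61429295e+00,  1.29329020e-05,
        1.47597255e+00, -1.18997256e-01]), 'joint_vel': array([-0.00032293,  0.00073961, -0.0003493 ,  0.00048436,  0.00065265,
       -0.00017097]), 'joint_efforts': array([ 2.11786071e-03, -3.93678725e+01, -3.70180321e+01,  6.84540169e-05,
        7.02526944e-03,  2.99205090e-05]), 'tool_pos': array([0.23951758, 0.57661784, 0.23003885]), 'tool_rot': array([-3.27623214e-04,  1.95642588e-01,  9.80674720e-01, -9.81629924e-04]), 'contact_force': array([-0.30712641, -0.26620015,  0.03937828]), 'ft_torque': array([ 0.03487684, -0.04710216, -0.00953523]), 'gripper_width': 1.00235297841243}
scene [[0.04, 0.67, -0.74, 1.36], [1.0, -0.03, 0.03, 0.01], [-0.0, -0.74, -0.67, 0.92], [0.0, 0.0, 0.0, 1.0]]
machine {'box': [250.3, 199.6, 132.6, 74.4], 'p': 0.68} [0.623 0.037 0.115]
grip {'box': [331.8, 201.1, 18.9, 26.4], 'p': 0.82} [0.62  0.103 0.197]
last_mid {'box': [379.0, 170.1, 48.1, 67.4], 'p': 0.6} [0.443 0.335 0.068]
tin_mid {'box': [327.5, 189.5, 18.5, 16.1], 'p': 0.72} [0.404 0.114 0.068]
side [[-1.0, -0.03, 0.03, 0.5], [-0.04, 0.59, -0.81, 0.84], [0.01, -0.81, -0.59, 0.72], [0.0, 0.0, 0.0, 1.0]]
machine {'box': [256.2, 171.9, 78.1, 126.1], 'p': 0.8} [0.56  0.125 0.105]
grip {'box': [264.7, 184.5, 25.6, 39.1], 'p': 0.69} [0.601 0.125 0.194]
last_mid {'box': [294.4, 296.3, 117.8, 75.4], 'p': 0.57} [0.434 0.363 0.07 ]
tin_mid {'box': [352.4, 240.9, 29.8, 34.1], 'p': 0.8} [0.393 0.15  0.065]
hammer_mid {'box': [272.9, 170.0, 76.1, 12.5], 'p': 0.91} [ 0.543 -0.248  0.028]
hammer_mid {'box': [256.3, 169.9, 78.7, 126.7], 'p': 0.49} [0.561 0.12  0.107]
```

```bash
python3 - <<'E'
from h import *
a=cv2.imread("pics/scene1.png")[150:300,200:450];b=cv2.imread("pics/side1.png")[150:390,220:430]
cv2.imwrite("pics/c1.png",np.hstack([cv2.resize(a,(480,288),interpolation=2),cv2.resize(b,(315,360),interpolation=2)[:288]]))
# plate points
P=[]
for c in("scene","side"):
    d=np.load(c+"1.npy");X=cloud(c,d).reshape(-1,3)
    P.append(X[d.ravel()>0])
X=np.vstack(P)
m=(abs(X[:,2]-.115)<.004)&(X[:,0]>.45)&(X[:,0]<.8)&(abs(X[:,1])<.25)
r=cv2.minAreaRect((X[m,:2]*1000).astype(np.float32));print(m.sum(),r,X[m].mean(0))
# machine silhouette z>0.03
m=(X[:,2]>.155)&(X[:,0]>.45)&(X[:,0]<.8)&(abs(X[:,1])<.25)
g=X[m];print(len(g),g.min(0),g.max(0),g.mean(0))
# top map
H=np.zeros((400,500),np.float32)
i=((X[:,0]-.35)*1000).astype(int);j=((.3-X[:,1])*1000).astype(int)
ok=(i>=0)&(i<400)&(j>=0)&(j<500)&(X[:,2]>0)
np.maximum.at(H,(399-i[ok],j[ok]),X[ok,2])
H=cv2.dilate(H,np.ones((3,3)))
cv2.imwrite("pics/top.png",cv2.applyColorMap(np.clip(H*1200,0,255).astype(np.uint8),2))
E
```

```text
2378 ((572.6087036132812, 44.48616027832031), (117.51886749267578, 386.63751220703125), 9.098505973815918) [0.56975147 0.06724525 0.11434856]
530 [0.59143167 0.08950683 0.15504595] [0.63116398 0.13850097 0.23719104] [0.61238081 0.11964607 0.21047331]
```

View pics/c1.png

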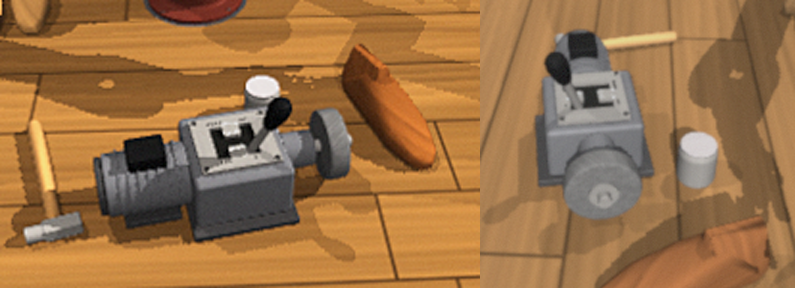

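View pics/top.png

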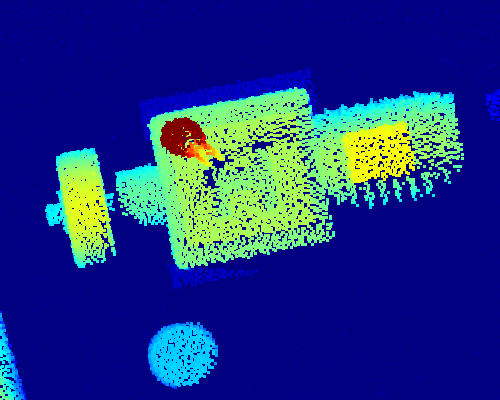

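Scene camera: the far-left lever grip is at about (340,213), the tin just behind it and the hammer well to the right. The height map shows a square plate turned about 0.17 rad. Next I'll fit it more precisely.

```bash
python3 - <<'E'
from h import *
from scipy.optimize import minimize
for c in("scene","side"):
    d=np.load(c+"1.npy");X=cloud(c,d).reshape(-1,3)
    Q=X[(abs(X[:,2]-.115)<.006)&(np.hypot(X[:,0]-.571,X[:,1]-.0575)<.115)]
    for yaw in(.15,.17,.19):
        f=Q[:,0]*np.cos(yaw)+Q[:,1]*np.sin(yaw);l=-Q[:,0]*np.sin(yaw)+Q[:,1]*np.cos(yaw)
        print(c,yaw,len(Q),np.percentile(f,[.5,2,98,99.5]).round(4),np.percentile(l,[.5,2,98,99.5]).round(4))
    g=X[(X[:,2]>.185)&(np.hypot(X[:,0]-.61,X[:,1]-.11)<.05)]
    # fit ellipsoid-ish: sphere on the upper part
    A=np.c_[2*g,np.ones(len(g))];s=np.linalg.lstsq(A,(g**2).sum(1),rcond=None)[0]
    print("grip",len(g),g.min(0),g.max(0),s[:3],np.sqrt(s[3]+s[:3]@s[:3]))
E
```

```text
scene 0.15 1025 [0.5146 0.5173 0.6298 0.6323] [-0.1376 -0.1309  0.0294  0.0323]
scene 0.17 1025 [0.5138 0.5168 0.6286 0.6319] [-0.1491 -0.1425  0.0177  0.0202]
scene 0.19 1025 [0.5131 0.5158 0.6274 0.6316] [-0.1607 -0.154   0.0057  0.0082]
grip 174 [0.6033439  0.09528341 0.18618403] [0.63116398 0.13286383 0.23719104] [0.60752453 0.11638009 0.21164605] 0.023468181300254472
side 0.15 1318 [0.5157 0.518  0.627  0.6289] [-0.1398 -0.1377  0.036   0.0374]
side 0.17 1318 [0.5161 0.5176 0.6266 0.6285] [-0.1514 -0.1491  0.0243  0.0254]
side 0.19 1318 [0.5153 0.5168 0.626  0.6275] [-0.1627 -0.1607  0.013   0.0138]
grip 278 [0.59375312 0.1101128  0.1850523 ] [0.63003514 0.13850097 0.23699031] [0.61416673 0.11320533 0.21230574] 0.024116054279056373
```

Call:
{"api": "step_arm", "payload": {"steps": [[0,0,-35,-8],[0,0,-35,-8],[0,0,-20,-8],[0,0,0,-8]], "claw": 0}}

```text
time: 1.0
tool_pos: [0.2394, 0.5763, 0.3226]
tool_rot: [-0.001, -0.093, 0.996, -0.002]
contact_force: [-0.5, -0.4, 0.1]
gripper_width: 0.326
```

Call:
{"api": "step_arm", "payload": {"steps": [[-25,-40,0,1],[-25,-40,0,0],[-25,-40,0,0],[-25,-40,0,0],[-25,-40,0,0],[-25,-40,0,0],[-25,-40,0,0],[-25,-40,0,0]]}}

```text
time: 1.8
tool_pos: [0.4973, 0.2915, 0.3261]
tool_rot: [0.002, -0.091, 0.996, 0.001]
contact_force: [0.8, -0.9, 0.2]
gripper_width: -0.001
```

Call:
{"api": "step_arm", "payload": {"steps": [[-25,-39,0,0],[-25,-39,0,0],[-25,-39,0,0],[-25,-39,0,0],[-26,-38,0,0],[0,0,0,0]]}}

```text
time: 2.4
tool_pos: [0.6646, 0.1104, 0.326]
tool_rot: [0.003, -0.088, 0.996, 0.001]
contact_force: [-0.4, 0.2, -0.7]
gripper_width: -0.002
```

```bash
cat >> h.py <<'E'
C=np.array([.571,.0584]);YAW=.17
def mach(p):
    c,s=np.cos(YAW),np.sin(YAW);d=np.atleast_2d(p)[:,:2]-C
    return np.c_[d@[c,s],d@[-s,c]]*1000
def grip(cams=("scene","side"),pic=None):
    for c in cams:
        im,d=grab_frame(c)
        if pic: cv2.imwrite(f"pics/{pic}_{c}.png",im[...,::-1])
        X=cloud(c,d)
        for b in boxes_of(c,"grip")[:1]:
            l,t,w,h=[int(round(v)) for v in b["box"]]
            Q=X[t:t+h,l:l+w].reshape(-1,3);I=im[t:t+h,l:l+w].reshape(-1,3).max(1)
            Q=Q[(I<70)&(Q[:,2]>.17)&(Q[:,2]<.26)]
            if len(Q)<10: print(c,"few",b);continue
            m=mach(Q);print(c,b["p"],b["box"],len(Q),"f",m[:,0].min().round(),m[:,0].max().round(),"l",m[:,1].min().round(),m[:,1].max().round(),"z",Q[:,2].min().round(3),Q[:,2].max().round(3),"mean",m.mean(0).round())
    s=state();q=s["tool_rot"];print("tcp f,l",mach(s["tool_pos"]).round(1),s["tool_pos"][2].round(4),"yaw",round(2*np.arctan2(q[2],q[1])-np.pi,3),s["contact_force"].round(1))
E
python3 - <<'E'
from h import *
grip(("scene","side","wrist"),"a")
cv2.imwrite("pics/a.png",np.vstack([cv2.resize(cv2.imread("pics/a_scene.png")[150:270,220:420],(500,300)),cv2.resize(cv2.imread("pics/a_wrist.png"),(480,300))[:,:480].copy() if 0 else cv2.resize(cv2.imread("pics/a_wrist.png"),(500,300))]))
E
```

```text
scene 0.83 [330.4, 202.5, 20.5, 25.1] 156 f 44.0 70.0 l 29.0 60.0 z 0.171 0.236 mean [59. 43.]
side 0.79 [265.4, 184.5, 24.0, 37.0] 245 f 31.0 64.0 l 44.0 72.0 z 0.181 0.237 mean [48. 62.]
wrist 0.67 [294.0, 85.5, 65.0, 70.4] 2034 f 32.0 67.0 l 33.0 69.0 z 0.171 0.239 mean [49. 51.]
tcp f,l [[98.8 41.8]] 0.3279 yaw 0.184 [-0.5  0.1 -0.4]
```

View pics/a.png

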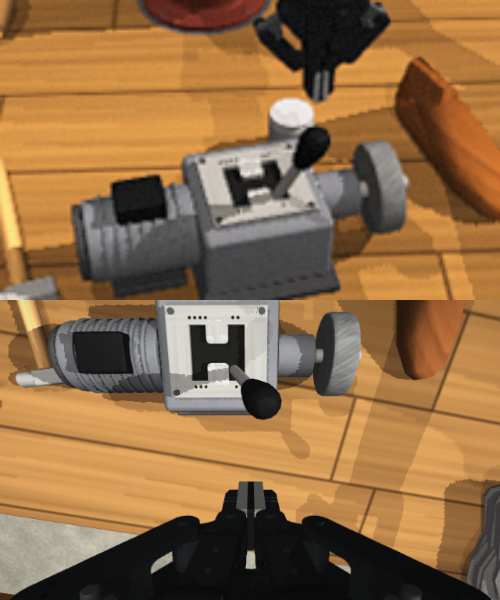

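Scene and wrist views: the shut fingers are just beyond the grip. In the wrist crop the gate centre is near (219,51) and the grip near (262,100), all as modelled. I'll check the gate centre and go down.

```bash
python3 - <<'E'
from h import *
def onplane(uv,z):
    a=world("wrist",[uv],[.1])[0];b=world("wrist",[uv],[.5])[0];return a+(b-a)*(z-a[2])/(b[2]-a[2])
for uv in [(175,10),(262,10),(178,92),(219,51)]:
    p=onplane((uv[0]*1.28,uv[1]*1.333),.115);print(p.round(4),mach(p).round(1))
E
```

```text
[0.5301 0.0011 0.115 ] [[-50.  -49.6]]
[0.511  0.1044 0.115 ] [[-51.3  55.5]]
[0.6299 0.0158 0.115 ] [[ 50.9 -52. ]]
[0.5684 0.0607 0.115 ] [[-2.2  2.7]]
```

Call:
{"api": "step_arm", "payload": {"steps": [[0,9,45,0],[0,0,45,0],[0,0,45,0],[0,0,5,0],[0,0,0,0]]}}

```text
time: 3.2
tool_pos: [0.6601, 0.1328, 0.1915]
tool_rot: [0.009, -0.096, 0.995, 0.002]
contact_force: [0.6, -0.4, 1.5]
gripper_width: 0.0
```

Call:
{"api": "step_arm", "payload": {"steps": [[15,-8,0,1.5],[8,0,0,0],[8,0,0,0],[8,0,0,0],[8,0,0,0],[0,0,0,0]]}}

```text
time: 3.8
tool_pos: [0.6189, 0.1192, 0.2035]
tool_rot: [0.02, -0.085, 0.996, 0.003]
contact_force: [1.5, 0.6, -1.6]
gripper_width: -0.004
```

```bash
python3 - <<'E'
from h import *
grip(("scene","side","wrist"),"b")
E
```

```text
scene few {'box': [377.1, 171.4, 50.1, 67.6], 'p': 0.56}
wrist 0.61 [264.9, 125.2, 104.4, 137.0] 7954 f 12.0 53.0 l 32.0 70.0 z 0.17 0.243 mean [25. 52.]
tcp f,l [[58.1 51.6]] 0.2025 yaw 0.17 [0.5 0.6 0.7]
```

Call:
{"api": "step_arm", "payload": {"steps": [[7,0,4,0],[7,0,4,0],[6,0,4,0],[4,0,0,0],[0,0,0,0]]}}

```text
time: 4.6
tool_pos: [0.5948, 0.115, 0.1878]
tool_rot: [0.02, -0.085, 0.996, 0.003]
contact_force: [2.2, 1.0, 0.2]
gripper_width: -0.001
```

```bash
python3 - <<'E'
from h import *
grip(("wrist","side"),"c")
s=state();print(s["tool_rot"],s["joint_pos"].round(3))
E
```

```text
wrist 0.78 [261.5, 148.0, 117.9, 136.4] 9984 f -13.0 27.0 l 33.0 71.0 z 0.172 0.245 mean [-1. 53.]
side 0.78 [286.8, 181.5, 15.1, 44.3] 246 f -13.0 16.0 l 51.0 74.0 z 0.186 0.254 mean [ 3. 64.]
tcp f,l [[33.9 51.7]] 0.1883 yaw 0.169 [ 1.6  0.5 -0.2]
[ 0.01992475 -0.08458552  0.9962125   0.00299082] [ 0.065  0.013  1.727  0.007  1.362 -1.676]
```

Call:
{"api": "step_arm", "payload": {"steps": [[4,0,0,0],[2,0,0,0],[0,0,0,0]]}}

```text
time: 5.1
tool_pos: [0.5898, 0.1139, 0.1884]
tool_rot: [0.02, -0.085, 0.996, 0.003]
contact_force: [2.3, 0.7, 0.1]
gripper_width: -0.001
```

```bash
python3 - <<'E'
from h import *
grip(("wrist","side"),"d")
a=cv2.imread("pics/d_wrist.png");cv2.imwrite("pics/d.png",cv2.resize(a[30:330,150:490],(680,600)))
E
```

```text
wrist 0.87 [262.7, 153.1, 117.3, 129.8] 9813 f -18.0 22.0 l 31.0 71.0 z 0.17 0.245 mean [-6. 53.]
side 0.89 [289.7, 179.7, 16.2, 42.2] 242 f -17.0 10.0 l 49.0 73.0 z 0.187 0.257 mean [-2. 64.]
tcp f,l [[28.1 51.6]] 0.1884 yaw 0.169 [1.9 0.6 0.7]
```

View pics/d.png

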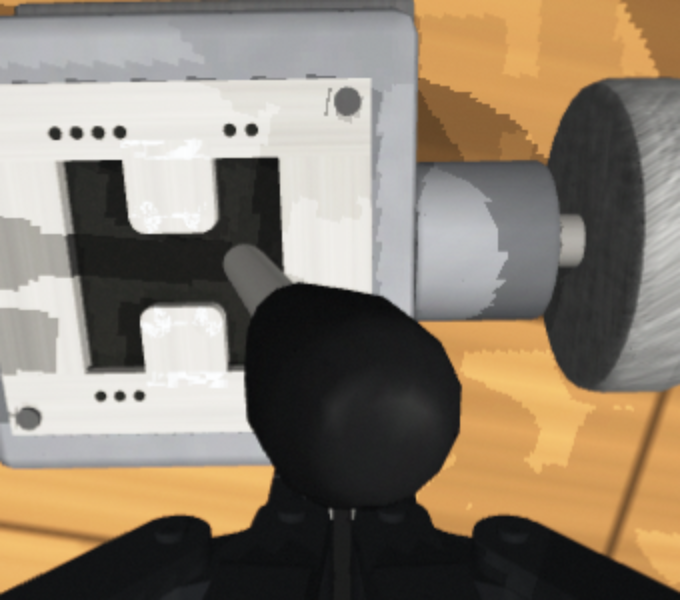

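The shaft stands inside the neutral channel (crop about (245,265); channel rows 235–305), so b≈0. Next, go round to the left side of the grip.

Call:
{"api": "step_arm", "payload": {"steps": [[-20,0,-5,0],[-5,25,-4,0],[0,30,0,0],[10,0,0,0],[18,0,0,0],[0,0,0,0]]}}

```text
time: 5.9
tool_pos: [0.5746, 0.1678, 0.1958]
tool_rot: [0.016, -0.084, 0.996, 0.002]
contact_force: [0.7, -0.7, 0.3]
gripper_width: -0.001
```

```bash
python3 - <<'E'
from h import *
grip(("wrist","scene"),"e")
E
```

```text
wrist 0.86 [113.5, 163.0, 104.4, 120.7] 8451 f -17.0 13.0 l 40.0 72.0 z 0.17 0.245 mean [-5. 59.]
scene 0.87 [330.2, 188.0, 17.1, 37.3] 174 f -8.0 15.0 l 29.0 65.0 z 0.186 0.244 mean [ 7. 45.]
tcp f,l [[ 24.2 106.7]] 0.1966 yaw 0.167 [-0.4 -0.2 -0.6]
```

Call:
{"api": "step_arm", "payload": {"steps": [[20,0,0,0],[6,0,0,0],[0,-15,0,0],[0,-10,0,0],[0,-10,0,0],[0,-10,0,0],[0,0,0,0]]}}

```text
time: 6.8
tool_pos: [0.5662, 0.1167, 0.2052]
tool_rot: [0.025, -0.083, 0.996, 0.005]
contact_force: [-0.3, 0.9, 0.5]
gripper_width: -0.0
```

```bash
python3 - <<'E'
from h import *
grip(("wrist","scene"),"f")
E
```

```text
wrist 0.91 [187.3, 182.5, 92.2, 118.9] 5977 f -16.0 3.0 l 12.0 47.0 z 0.173 0.26 mean [-9. 30.]
scene 0.5 [325.3, 190.2, 11.6, 34.3] 150 f 2.0 19.0 l 7.0 36.0 z 0.189 0.252 mean [11. 19.]
tcp f,l [[ 4.9 59.4]] 0.2048 yaw 0.168 [-0.1  0.4  4.5]
```

Call:
{"api": "step_arm", "payload": {"steps": [[3,-12,2,0],[0,-12,2,0],[0,-12,0,0],[0,-12,0,0],[0,-10,0,0],[0,0,0,0]]}}

```text
time: 7.6
tool_pos: [0.5773, 0.0622, 0.2074]
tool_rot: [0.031, -0.086, 0.996, 0.008]
contact_force: [-0.4, 1.1, 2.1]
gripper_width: 0.001
```

```bash
python3 - <<'E'
from h import *
grip(("wrist","scene"),"g")
E
```

```text
wrist 0.61 [191.1, 175.4, 118.9, 121.8] 7130 f -15.0 4.0 l -43.0 0.0 z 0.181 0.26 mean [ -7. -21.]
scene 0.63 [309.9, 192.3, 12.8, 33.3] 172 f 0.0 21.0 l -40.0 -5.0 z 0.19 0.255 mean [ 13. -24.]
tcp f,l [[6.6 3.7]] 0.2072 yaw 0.174 [0.1 0.6 0.9]
```

Call:
{"api": "step_arm", "payload": {"steps": [[3,-8,2,0],[0,-8,2,0],[0,-7,2,0],[0,-4,0,0],[0,0,0,0]]}}

```text
time: 8.3
tool_pos: [0.5789, 0.0353, 0.1997]
tool_rot: [0.031, -0.087, 0.996, 0.009]
contact_force: [0.4, 2.4, 1.7]
gripper_width: 0.0
```

```bash
python3 - <<'E'
from h import *
grip(("wrist","scene"),"h")
E
```

```text
wrist 0.59 [188.2, 182.4, 143.4, 122.1] 8262 f -15.0 5.0 l -71.0 -20.0 z 0.178 0.255 mean [ -8. -45.]
scene 0.78 [298.5, 195.0, 17.5, 31.6] 202 f -0.0 21.0 l -72.0 -24.0 z 0.184 0.246 mean [ 12. -51.]
tcp f,l [[  3.9 -23.5]] 0.2 yaw 0.176 [-0.1  2.   0.8]
```

Call:
{"api": "step_arm", "payload": {"steps": [[0,-3,0,0],[0,-3,0,0],[0,0,0,0]]}}

```text
time: 8.8
tool_pos: [0.5793, 0.032, 0.1991]
tool_rot: [0.03, -0.089, 0.996, 0.011]
contact_force: [0.5, 5.1, 0.9]
gripper_width: 0.002
```

Call:
{"api": "step_arm", "payload": {"steps": [[0,18,0,0],[25,5,0,0],[28,0,0,0],[2,-22,3,0],[0,-22,3,0],[0,0,0,0]]}}

```text
time: 9.4
tool_pos: [0.5274, -0.003, 0.1889]
tool_rot: [0.03, -0.09, 0.996, 0.005]
contact_force: [-0.5, 0.7, -0.3]
gripper_width: 0.001
```

```bash
python3 - <<'E'
from h import *
grip(("wrist","scene","side"),"i")
a=cv2.imread("pics/i_side.png")[140:300,200:420];b=cv2.imread("pics/i_scene.png")[140:300,200:420]
cv2.imwrite("pics/i.png",cv2.resize(np.hstack([b,a]),(800,290)))
E
```

```text
wrist 0.66 [315.3, 263.7, 58.5, 91.3] 3473 f -74.0 -5.0 l -54.0 -34.0 z 0.186 0.26 mean [-60. -46.]
scene 0.69 [299.7, 194.8, 17.0, 30.0] 141 f 0.0 19.0 l -67.0 -38.0 z 0.178 0.243 mean [ 13. -54.]
side 0.59 [285.4, 155.6, 9.7, 57.6] 232 f -10.0 14.0 l -58.0 -30.0 z 0.183 0.243 mean [  2. -40.]
tcp f,l [[-52.4 -50.5]] 0.1896 yaw 0.183 [-0.  -0.1  0.6]
```

View pics/i.png

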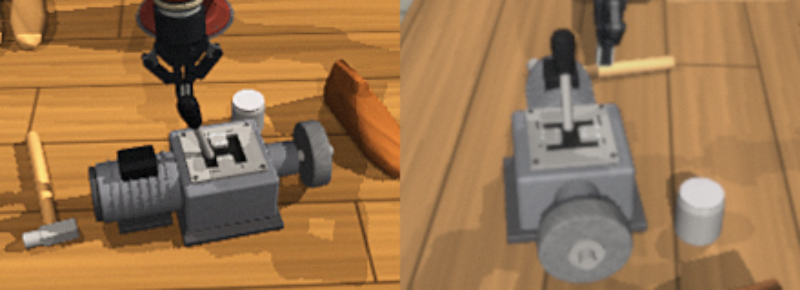

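Scene and side views: the lever is at the right column on the neutral line, and the fingers are on the near side. Push forward.

Call:
{"api": "step_arm", "payload": {"steps": [[-15,0,0,0],[-12,0,0,0],[-10,0,0,0],[-10,0,0,0],[-10,0,0,0],[0,0,0,0]]}}

```text
time: 10.3
tool_pos: [0.5852, 0.0121, 0.1918]
tool_rot: [0.027, -0.093, 0.995, 0.006]
contact_force: [-0.8, -1.4, 1.4]
gripper_width: 0.002
```

```bash
python3 - <<'E'
from h import *
grip(("scene","side"),"j")
E
```

```text
scene 0.66 [301.8, 204.5, 16.8, 28.2] 146 f 13.0 57.0 l -69.0 -36.0 z 0.172 0.239 mean [ 48. -54.]
side 0.88 [269.1, 156.5, 20.2, 56.0] 300 f 6.0 51.0 l -58.0 -1.0 z 0.184 0.26 mean [ 32. -37.]
tcp f,l [[  5.3 -48.1]] 0.1922 yaw 0.185 [-0.3 -0.4  0.1]
```

Call:
{"api": "step_arm", "payload": {"steps": [[-8,0,0,0],[-7,0,0,0],[-5,0,0,0],[-4,0,0,0],[0,0,0,0]]}}

```text
time: 11.0
tool_pos: [0.6073, 0.0167, 0.1923]
tool_rot: [0.024, -0.092, 0.995, 0.006]
contact_force: [-4.4, -0.9, 2.3]
gripper_width: -0.0
```

Call:
{"api": "step_arm", "payload": {"steps": [[-4,0,0,0],[-4,0,0,0],[0,0,0,0]]}}

```text
time: 11.3
tool_pos: [0.6117, 0.0175, 0.1913]
tool_rot: [0.018, -0.092, 0.996, 0.006]
contact_force: [-6.2, -2.6, 3.8]
gripper_width: 0.0
```

```bash
python3 - <<'E'
from h import *
grip(("scene","side"),"k")
E
```

```text
scene 0.67 [304.1, 211.7, 13.6, 21.5] 134 f 57.0 81.0 l -68.0 -35.0 z 0.173 0.233 mean [ 72. -52.]
side 0.82 [255.7, 160.0, 29.5, 51.1] 340 f 19.0 76.0 l -55.0 1.0 z 0.18 0.26 mean [ 51. -33.]
tcp f,l [[ 33.1 -47.1]] 0.1914 yaw 0.185 [-6.6 -1.3  1.5]
```

Call:
{"api": "step_arm", "payload": {"steps": [[-5,0,0,0],[-5,0,0,0],[0,0,0,0]]}}

```text
time: 11.8
tool_pos: [0.6153, 0.0182, 0.1903]
tool_rot: [0.009, -0.092, 0.996, 0.005]
contact_force: [-8.0, -2.4, 6.7]
gripper_width: 0.004
```

Call:
{"api": "step_arm", "payload": {"steps": [[25,0,0,0],[35,0,-10,0],[40,0,-35,0],[0,0,-35,0],[0,0,0,0],[0,0,0,0]]}}

```text
time: 12.4
tool_pos: [0.5173, -0.0012, 0.2706]
tool_rot: [0.016, -0.092, 0.996, 0.005]
contact_force: [-0.0, 0.1, -1.0]
gripper_width: 0.002
```

```bash
python3 - <<'E'
from h import *
grip(("scene","side","wrist"),"m")
for n,c in(("last_mid","side"),("tin_mid","side"),("hammer_mid","side")): 
    grab_frame(c);print(n,boxes_of(c,n)[:1])
a=cv2.imread("pics/m_side.png")[130:390,200:440];b=cv2.imread("pics/m_wrist.png")
cv2.imwrite("pics/m.png",np.hstack([cv2.resize(a,(369,400)),b[:,120:540]]))
E
```

```text
scene 0.68 [304.3, 209.4, 13.1, 22.7] 137 f 52.0 77.0 l -67.0 -38.0 z 0.18 0.237 mean [ 67. -52.]
side 0.94 [259.8, 159.4, 26.2, 51.6] 251 f 38.0 72.0 l -57.0 -29.0 z 0.182 0.235 mean [ 54. -38.]
wrist 0.82 [313.7, 334.7, 12.4, 18.9] 204 f 38.0 42.0 l -50.0 -43.0 z 0.193 0.212 mean [ 40. -47.]
tcp f,l [[-63.6 -49.4]] 0.2685 yaw 0.185 [-0.5  0.2 -0.4]
last_mid [{'box': [293.6, 295.9, 120.4, 75.5], 'p': 0.97}]
tin_mid [{'box': [349.3, 241.5, 30.1, 33.0], 'p': 0.56}]
hammer_mid [{'box': [301.1, 172.5, 49.8, 11.4], 'p': 0.87}]
```

View pics/m.png

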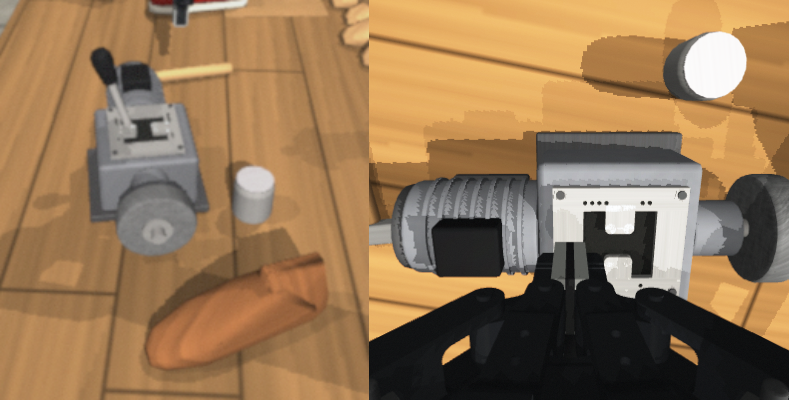

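```bash
python3 - <<'E'
from plant import *
print(state()["contact_force"].round(1));print(job_done())
E
```

```text
[ 0.3  0.2 -0.2]
the job is handed in; nothing more can be done
None
```

The gear lever is in third gear, the far right slot, and I've handed the job in. With the fingers shut, I pulled the lever back out of first to neutral, pushed it across to the right stop, then pushed it forward until it stopped. The lever was never gripped.

- **Lever position:** after the arm backed off, the grip's centre measured about 55–57 mm forward; fully home is 54.6 mm. It was about 50 mm left of the gate's centre line at the start and is now about 50 mm right of it.
- **End stop:** on the last push the force rose steadily to about 8 N along the push (about 11 N in all), with little further movement. When I let go, the lever came back about 4–5 mm, so it had been pressing on the stop.
- **Contact and time:** nothing was touching the robot at the end, with the force reading near zero. The robot clock was at about 12.5 s.
- **Other objects:** the last picture shows the last, tin and hammer in place, and the fingertips stayed above 185 mm throughout.
    - **Tin:** its detection box is 3 px off the first one, which I take as detector noise because nothing came near it.
    - **Hammer:** its box is narrower than before. I did not check this further, and nothing came near it either.

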